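# Open the safety-capped flux-cleaner bottle

## Robot

A 6-joint arm with a two-finger parallel gripper is mounted at the origin on the work surface. World frame = base frame: x ahead of the robot, y to its left, z up, the work surface at z = 0. Lengths are in m, angles in rad, forces in N, time in s.
With the tool pointing down it reaches from about 0.275 to 0.825 m from the base axis. Payload 4.9 kg.
Tool frame: the origin (TCP) lies midway between the tips of the shut fingers; the grasp point (between the pads) lies 19 mm behind it; z points along the fingers, y is the direction in which the jaws open and shut (so a half turn about z gives the same grasp; the last joint's range is limited). The gripper opens to 85 mm and grips with 20 to 120 N. Pads are 22 mm wide; open, the fingers measure 114 mm over their backs; the gripper's body (76 mm by 85 mm) begins 54 mm behind the grasp point. The pads swing forward as they close: fully open they stand 13 mm farther back than shut.
Start: joints at [-1.345, 0.326, -0.193, 1.052, 0, 1.437], TCP at [0.194, -0.515, 0.231] pointing down, gripper open.
Joint ranges: [-2.65, 2.65], [-0.97, 1.79], [-1.3, 1.35], [-1.93, 2.1], [-1.47, 1.37], [-3.14, 3.14]. Speed limits (rad/s): [2.57, 2.57, 3.14, 3.14, 3.14, 3.14].

## Interface

Orientations are given as a unit quaternion [w, x, y, z].
In Python, from station import status, read_camera, camera_model, job gives the robot as it stands.
- The arm moves only by the tool apply_moves, never from a script. Its arguments are lists of equal length, an entry for each row: "hand": the opening, from -1 (shut) to 1 (fully open), so that 0 is half open; "delta_pos": the shift along the tool's x, y, z in mm, a list of three; "spin": the turn about the tool's z in rad. A call has 1 to 20 rows; each row shifts and turns the commanded pose from where the row before left it, along the tool's axes as they then stand; what a row does not reach is not made up. A row lasts 1/8 s, in which the tool goes at most 62.5 mm and 10.7 degrees, less where a joint would pass 70% of its speed; a pose out of reach is approached as far as the arm can. A call with a gripper value outside its range is refused whole. The fingers move at their own pace and stop on an object; "force" is the grip in N (left out, the last holds). Time passes only in rows, so rows that do not move let the fingers close. It gives the time, the measured TCP pose, the force and the opening at its end, in the units of the state.
- status.get_state(): the state, without advancing time (a new reading comes with each control period).
- read_camera(name): name is "side" or "top" or "wrist"; returns (picture, depth): 384x512x3 uint8, blue, green, red; 384x512 float32, m along the optical axis (not along the pixel's ray), 0 where there is no reading.
- camera_model(name): a dict with "camera_matrix" (3x3 intrinsics, pixels), "T" (4x4, takes a point from camera to world coordinates); the wrist camera has in their place "hand_eye" (4x4, takes a point from camera to tool coordinates, whose origin is the TCP and whose axes are the flange's). Camera axes: x right, y up, looking along -z (the intrinsics and any distortion apply to the point x, -y, -z); pixel columns grow to the right and rows downward; lengths in m; the calibration is good to about 2 mm. The wrist camera is an equidistant fisheye: a pixel r from the principal point sees the ray r / f radians off the axis. A picture is of the moment at which its call begins: read the wrist's pose just before it. camera_model takes no time and is no camera call.
- job.job_done(): hands the job in, once; it reports no verdict.
The state is a dict: "clock": time; "joint_pos": joint angles; "joint_velocities": joint speeds; "effort": joint torques, N m; "ee_pos": TCP position; "tcp_rot": TCP orientation; "wrist_force": force on the tool from outside, world axes, zero at the start; "moment": the same for the moment, N m; "opening": finger opening in m.
Only numpy, scipy, OpenCV 4.12 (cv2) and the standard library are available. Lean on these libraries where they do the work, as an engineer would, in place of code of your own. Each camera call takes 0.05 s, during which the arm holds its last target. There are 200 camera calls.

## Task

Open the square flux-cleaner bottle: press its push-and-turn safety cap down against the spring, turn it anticlockwise (seen from above) about a sixth of a turn while keeping it pressed, and lift it off. Finish holding the cap still and level in the gripper, straight above the bottle's mouth with a clear gap of about 5 to 10 cm beneath it; do not put it down or let go. Leave the round jar, the multimeter and the solder spool where they are.

Things in the scene. Friction and masses are not known exactly. Their poses are not given: they have to be found in the camera images.
- bottle: White square bottle, 84 x 84 mm, in a square aluminium socket (112 x 112 mm, 38 mm high) screwed to the bench: cannot move or turn. Origin: centre of the socket's underside, on the bench; z up; yaw up to 0.6 rad either way. Flat top at 108 mm over the bench, then a sloping shoulder (68 mm wide at 109 mm, 36 mm at 122 mm) to the upright neck.
- bottle_mouth (a point): Centre of the top rim of the bottle's neck, 147 mm above the bench, inside the cap at the start. Its z axis points up. Nothing else stands within 20 mm of the cap's side.
- cap: Black round ribbed safety cap, 50 mm across, 34 mm high, about 40 g, loose but locked on the neck. Origin: centre of its underside, 134 mm above the bench when locked; z up. Push it 5 to 6 mm straight down, keep it there, turn it 62 degrees (51 to 72 will do, hard stop at 73) anticlockwise seen from above, lift straight off. Unpressed it turns only 2 or 3 degrees and cannot come off.
- cap_top (a point): Centre of the cap's flat top face, 168 mm above the bench when locked, 34 mm above the cap's underside. Grip the cap from above across its diameter, at any yaw, on its upper 14 mm (solid). It has 1 mm of play on the neck.
- seal (a joint): Spring seal in the neck that bears on the cap from inside: 0 with the cap up, grows by the distance (m) the cap is pushed down. It resists with 4 N at first, 9 to 10 N at 0.0055. From 0.004 the cap is free to turn; hard stop at 0.007.
- jar: Bystander, leave alone: round amber glass jar with a wide flat lid, 64 mm across, 115 mm tall, loose. Origin: centre of its underside. The jar and the bottle may change sides.
- meter: Bystander, leave alone: grey multimeter lying flat, 90 x 190 x 42 mm (long side along its y), loose. Origin: centre of its underside.
- spool: Bystander, leave alone: small spool of solder standing on its flange, 56 mm across, 35 mm high, loose. Origin: centre of its underside.
Mind the look-alikes: they are no part of the job. What is shaped like the cap but orange, red or yellow is not meant.

How it is judged:
By the outcome, as a careful person would: the job done as asked, in the order asked, and still so for the second after the job is handed in, while the arm keeps its last pose, push and grip.
It also fails if it takes over 38 s, if anything falls off the work surface, if the arm or the gripper's body presses on something with over 40 N, if the wrist force passes 120 N, or if a joint passes its speed limit or range.

## Working session

There is one attempt and no reset: what is moved stays moved. The work goes in short steps, Python scripts to look and compute and a tool call to move; the robot and the scene stay as the last step left them, time stands still between calls to the robot, and variables do not carry over. Pictures are saved under pics/ and viewed, on a budget of 10 in all, crops included, one or two more only if the job needs it, and the job is handed in when it is done.

Besides the shell and the picture viewer there is one more tool, called after ">>>" by a JSON object that holds its "api" and its "payload", one argument or row to a line. apply_moves: Moves the arm, as the interface text tells. Its arguments: {"type":"object","properties":{"hand":{"type":"array","items":{"type":"number"}},"delta_pos":{"type":"array","items":{"type":"array","items":{"type":"number"}}},"spin":{"type":"array","items":{"type":"number"}},"force":{"type":"number"}},"required":["hand","delta_pos","spin"]}

```bash
mkdir -p pics; python3 - <<'E'
from station import status, read_camera, camera_model
import cv2, numpy as np
s=status.get_state(); print({k:np.round(v,4).tolist() for k,v in s.items()})
for n in ("top","side"):
    im,d=read_camera(n); cv2.imwrite(f"pics/{n}0.png",im); np.save(f"pics/{n}0.npy",d)
    m=camera_model(n); print(n,{k:(np.round(v,4).tolist() if not isinstance(v,str) else v) for k,v in m.items()})
print({k:np.round(v,4).tolist() for k,v in camera_model("wrist").items()})
a=[cv2.imread(f"pics/{n}0.png") for n in("top","side")]
E
```

```text
{'clock': 0.0, 'joint_pos': [-1.3452, 0.3269, -0.1936, 1.052, 0.0, 1.4366], 'joint_velocities': [0.0001, 0.002, -0.0, -0.0022, -0.001, -0.0004], 'effort': [-0.0015, -44.3399, 26.2443, 0.0154, -0.0003, 0.0], 'ee_pos': [0.1935, -0.5142, 0.2305], 'tcp_rot': [-0.0008, 0.9839, 0.1789, -0.0], 'wrist_force': [0.0699, -0.0385, -0.2776], 'moment': [0.05, -0.0468, 0.002], 'opening': 0.085}
top {'camera_matrix': [[497.6733, 0.0, 259.2773], [0.0, 497.6733, 188.9778], [0.0, 0.0, 1.0]], 'T': [[0.0028, 0.984, -0.1784, 0.4299], [-1.0, 0.0026, -0.0013, -0.0221], [-0.0008, 0.1784, 0.984, 1.1251], [0.0, 0.0, 0.0, 1.0]]}
side {'camera_matrix': [[492.873, 0.0, 254.3762], [0.0, 492.873, 196.0287], [0.0, 0.0, 1.0]], 'T': [[-0.9809, 0.1205, -0.1529, 0.4295], [-0.1946, -0.5882, 0.7849, 0.7617], [0.0046, 0.7997, 0.6004, 0.6919], [0.0, 0.0, 0.0, 1.0]]}
{'camera_matrix': [[297.3186, 0.0, 249.8819], [0.0, 297.3186, 191.9482], [0.0, 0.0, 1.0]], 'hand_eye': [[0.0012, 0.9485, 0.3167, 0.0821], [1.0, -0.0012, -0.0002, -0.0012], [0.0002, 0.3167, -0.9485, -0.1421], [0.0, 0.0, 0.0, 1.0]]}
```

View pics/top0.png

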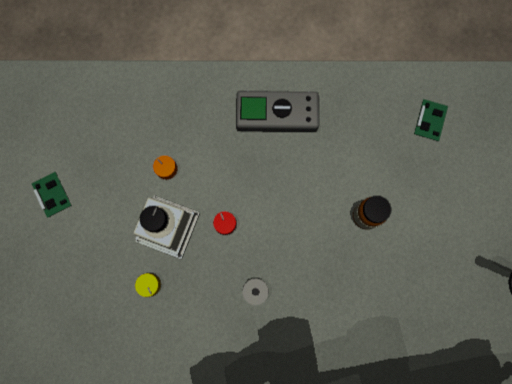

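View pics/side0.png

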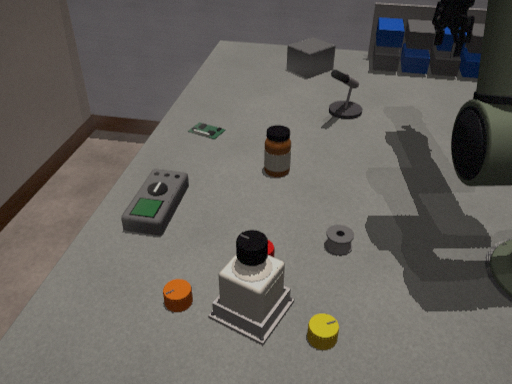

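The top view shows the black cap at about (153,219) on the square bottle. The jar is at about (372,211), and the orange, red and yellow caps are look-alikes on the bench. In the side view the cap is at about (251,248). Next I'll locate the cap.

```bash
cat > h.py <<'E'
import cv2, numpy as np
from station import camera_model
def ray(n,u,v):
    m=camera_model(n);K=m["camera_matrix"];T=m["T"]
    p=np.linalg.inv(K)@[u,v,1]; d=T[:3,:3]@np.array([p[0],-p[1],-p[2]]); return T[:3,3],d
def onz(n,u,v,z):
    o,d=ray(n,u,v); return o+d*(z-o[2])/d[2]
def proj(n,P):
    m=camera_model(n);K=m["camera_matrix"];T=m["T"]
    c=T[:3,:3].T@(np.array(P)-T[:3,3]); q=K@[c[0],-c[1],-c[2]]; return q[:2]/q[2]
E
python3 - <<'E'
from h import *
im=cv2.imread("pics/top0.png"); d=np.load("pics/top0.npy")
K=camera_model("top")
# depth points in the bottle region, world z
T=K["T"];M=K["camera_matrix"]
v,u=np.mgrid[180:270,120:215]; dd=d[180:270,120:215]
P=np.stack([(u-M[0,2])/M[0,0]*dd,-(v-M[1,2])/M[1,1]*dd,-dd],-1)@T[:3,:3].T+T[:3,3]
for lo,hi,name in((.158,.18,"cap"),(.100,.116,"bottle top"),(.03,.045,"socket")):
    m=((P[...,2]>lo)&(P[...,2]<hi)).astype(np.uint8)
    if not m.any(): print(name,"none"); continue
    q=P[m>0][:,:2].astype(np.float32)
    print(name,len(q),"z",np.median(P[m>0][:,2]),"circle",cv2.minEnclosingCircle(q),"rect",cv2.minAreaRect(q))
for n,roi in(("top",(195,245,130,178)),("side",(228,270,228,275))):
    im=cv2.imread(f"pics/{n}0.png"); a,b,c,e=roi
    m=np.zeros(im.shape[:2],np.uint8); m[a:b,c:e]=(im[a:b,c:e].max(2)<50)*255
    m=cv2.morphologyEx(m,cv2.MORPH_CLOSE,np.ones((5,5)))
    C=max(cv2.findContours(m,0,2)[0],key=cv2.contourArea); x=cv2.boundingRect(C); e=cv2.minEnclosingCircle(C)
    print(n,x,e,cv2.fitEllipse(C), onz(n,*e[0],.160))
E
```

```text
cap 546 z 0.1686362774030658 circle ((0.547299861907959, 0.18657872080802917), 0.02590767666697502) rect ((0.5470547080039978, 0.18548838794231415), (0.04900072142481804, 0.04936791956424713), 3.8301286697387695)
bottle top 964 z 0.10885822869085549 circle ((0.5470519065856934, 0.18585079908370972), 0.05608958378434181) rect ((0.5469545125961304, 0.18660864233970642), (0.08487079292535782, 0.08406110852956772), 69.53900909423828)
socket 400 z 0.038420092519893534 circle ((0.5395666360855103, 0.16385817527770996), 0.0881509780883789) rect ((0.5384031534194946, 0.16160430014133453), (0.1515563279390335, 0.10097593814134598), 69.99774169921875)
top (140, 206, 28, 26) ((153.5, 219.0), 14.080227851867676) ((153.6681365966797, 218.86476135253906), (24.736141204833984, 27.83702850341797), 102.12161254882812) [0.54479982 0.18529981 0.16      ]
side (236, 231, 32, 35) ((251.6716766357422, 247.87339782714844), 18.107892990112305) ((251.64735412597656, 247.73651123046875), (33.04582214355469, 35.67430114746094), 178.35577392578125) [0.54258463 0.20085003 0.16      ]
```

The top-camera depth puts the cap centre at (0.547, 0.186) with its top at z 0.168. I'll lift, turn the tool to yaw 90° to leave joint 6 room for the turn, and travel over.

>>> {"api": "apply_moves", "payload": {
  "hand": [1,1,1,1,1,1,1,1],
  "delta_pos": [
    [0,0,-5],
    [0,0,-5],
    [0,0,-5],
    [0,0,-5],
    [0,0,-5],
    [0,0,-5],
    [0,0,-5],
    [0,0,-5]
  ],
  "spin": [-0.1514,-0.1514,-0.1514,-0.1514,-0.1514,-0.1514,-0.1514,-0.1514],
  "force": 60
}}

```text
clock: 1.1
ee_pos: [0.1936, -0.5145, 0.271]
tcp_rot: [-0.0, 0.705, 0.709, 0.0]
wrist_force: [-0.1, -0.5, -0.1]
opening: 0.0855
```

>>> {"api": "apply_moves", "payload": {
  "hand": [1,1,1,1,1,1,1,1,1,1,1,1,1,1,1,1,1,1,1],
  "delta_pos": [
    [20,10,0],
    [44,22,0],
    [44,22,0],
    [44,22,0],
    [44,22,0],
    [44,22,0],
    [44,22,0],
    [44,22,0],
    [44,22,0],
    [44,22,0],
    [44,22,0],
    [44,22,0],
    [44,22,0],
    [44,22,0],
    [44,22,0],
    [44,22,0],
    [20,14,0],
    [0,0,0],
    [0,0,0]
  ],
  "spin": [0,0,0,0,0,0,0,0,0,0,0,0,0,0,0,0,0,0,0]
}}

```text
clock: 3.48
ee_pos: [0.5468, 0.1847, 0.2708]
tcp_rot: [-0.0, 0.707, 0.707, -0.001]
wrist_force: [0.9, 0.5, -0.5]
opening: 0.0854
```

```bash
python3 - <<'E'
from station import status, read_camera
from h import *
from scipy.spatial.transform import Rotation as R
s=status.get_state(); print({k:np.round(s[k],4).tolist() for k in s})
im,d=read_camera("wrist"); cv2.imwrite("pics/w1.png",im)
m=camera_model("wrist");K=m["camera_matrix"];H=m["hand_eye"]
w,x,y,z=s["tcp_rot"]; T=np.eye(4);T[:3,:3]=R.from_quat([x,y,z,w]).as_matrix();T[:3,3]=s["ee_pos"];T=T@H
v,u=np.mgrid[0:384,0:512]; a=(u-K[0,2])/K[0,0];b=(v-K[1,2])/K[1,1]; r=np.hypot(a,b)+1e-9; t=np.tan(np.minimum(r,1.4))
P=np.stack([a/r*t*d,-b/r*t*d,-d],-1)@T[:3,:3].T+T[:3,3]
k=(d>0)&(abs(P[...,2]-.168)<.006)&(np.hypot(P[...,0]-.547,P[...,1]-.186)<.045)
q=P[k]; print(k.sum(),np.median(q[:,2]),cv2.minEnclosingCircle(q[:,:2].astype(np.float32)),q[:,:2].min(0),q[:,:2].max(0))
k=(d>0)&(abs(P[...,2]-.108)<.004)&(np.hypot(P[...,0]-.547,P[...,1]-.186)<.07)
q=P[k]; print(k.sum(),cv2.minAreaRect(q[:,:2].astype(np.float32)))
E
```

```text
{'clock': 3.475, 'joint_pos': [0.198, 0.3567, -0.0465, 1.1691, -0.0003, 1.7689], 'joint_velocities': [-0.0112, -0.0129, -0.0074, -0.0023, 0.0014, 0.0], 'effort': [0.5427, -46.376, 27.4142, -0.0527, 0.0244, -0.0005], 'ee_pos': [0.5468, 0.1847, 0.2708], 'tcp_rot': [-0.0003, 0.7071, 0.7071, -0.0007], 'wrist_force': [0.8825, 0.5131, -0.4978], 'moment': [0.0401, -0.0135, 0.0209], 'opening': 0.0854}
2453 0.16732939979094116 ((0.5457016229629517, 0.1915525645017624), 0.025239435955882072) [0.52082417 0.16818726] [0.57087952 0.21651936]
2479 ((0.5462978482246399, 0.19190464913845062), (0.0818319171667099, 0.08253734558820724), 70.33867645263672)
```

View pics/w1.png

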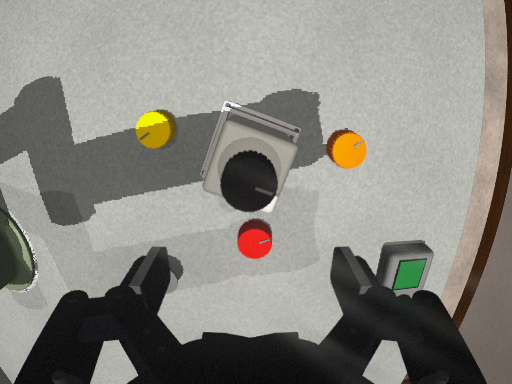

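The wrist view shows the cap centred at about (249,181). It gives y=0.1916, against 0.186 from the top camera. I'll settle this with the side camera and by comparing both views at bench level.

```bash
cat >> h.py <<'E'
from scipy.spatial.transform import Rotation as R
def cloud(n,d,s=None):
    m=camera_model(n);K=m["camera_matrix"]
    v,u=np.mgrid[0:384,0:512]; a=(u-K[0,2])/K[0,0];b=(v-K[1,2])/K[1,1]
    if n=="wrist":
        w,x,y,z=s["tcp_rot"]; T=np.eye(4);T[:3,:3]=R.from_quat([x,y,z,w]).as_matrix();T[:3,3]=s["ee_pos"];T=T@m["hand_eye"]
        r=np.hypot(a,b)+1e-9; t=np.tan(np.minimum(r,1.4)); a,b=a/r*t,b/r*t
    else: T=m["T"]
    return np.stack([a*d,-b*d,-d],-1)@T[:3,:3].T+T[:3,3]
E
python3 - <<'E'
from h import *
from station import status, read_camera
s=status.get_state(); im,d=read_camera("wrist")
for n,I,P in(("top",cv2.imread("pics/top0.png"),cloud("top",np.load("pics/top0.npy"))),("side",cv2.imread("pics/side0.png"),cloud("side",np.load("pics/side0.npy"))),("wrist",im,cloud("wrist",d,s))):
    near=np.hypot(P[...,0]-.547,P[...,1]-.188)
    z=P[...,2]; print(n)
    for nm,zz,rr in(("cap",.168,.035),("flat",.108,.065)):
        k=(abs(z-zz)<.005)&(near<rr); q=P[k]
        if len(q)>5: print(nm,len(q),"zmed %.4f"%np.median(q[:,2]),np.round(cv2.minEnclosingCircle(q[:,:2].astype(np.float32)),4) if 0 else (cv2.minEnclosingCircle(q[:,:2].astype(np.float32))[0],cv2.minAreaRect(q[:,:2].astype(np.float32))))
    hsv=cv2.cvtColor(I,cv2.COLOR_BGR2HSV); h,S,V=[hsv[...,i].astype(int) for i in range(3)]
    for nm,c in(("yellow",(h>22)&(h<36)),("orange",(h>6)&(h<18)),("red",(h<4)|(h>176))):
        k=c&(S>150)&(V>80)&(near<.2)&(z>.015); q=P[k]
        if len(q): 
            zt=np.percentile(q[:,2],90); q=q[abs(q[:,2]-zt)<.005]; print(nm,len(q),"z %.4f"%np.median(q[:,2]),np.round(cv2.minEnclosingCircle(q[:,:2].astype(np.float32))[0],4))
    k=(abs(z)<.01)&(near<.25)&(near>.1); print("bench z",np.median(z[k]))
E
```

```text
top
cap 527 zmed 0.1687 ((0.5474994778633118, 0.18651960790157318), ((0.54702228307724, 0.18597149848937988), (0.04900072142481804, 0.048399560153484344), 3.8301286697387695))
flat 819 zmed 0.1086 ((0.5470519065856934, 0.18585079908370972), ((0.5467614531517029, 0.1863459348678589), (0.08378242701292038, 0.08362238854169846), 69.92674255371094))
yellow 372 z 0.0348 [0.4183 0.222 ]
orange 319 z 0.0351 [0.6801 0.1945]
red 327 z 0.0354 [0.5533 0.0562]
bench z 0.0008261790214441067
side
cap 556 zmed 0.1666 ((0.5456544160842896, 0.19069403409957886), ((0.5444172620773315, 0.19087707996368408), (0.048699915409088135, 0.04978470504283905), 3.910161256790161))
flat 999 zmed 0.1067 ((0.5440629720687866, 0.19075098633766174), ((0.544832170009613, 0.19189336895942688), (0.08523952960968018, 0.08306116610765457), 70.84771728515625))
yellow 563 z 0.0326 [0.4166 0.2261]
orange 455 z 0.0323 [0.6782 0.1979]
red 64 z 0.0323 [0.5379 0.0569]
bench z -0.00142726000872051
wrist
cap 2433 zmed 0.1673 ((0.5458244681358337, 0.19163040816783905), ((0.5456514358520508, 0.1920611709356308), (0.04890060797333717, 0.04882190749049187), 71.70944213867188))
flat 2692 zmed 0.1073 ((0.546122670173645, 0.1921558678150177), ((0.5461026430130005, 0.1917923241853714), (0.08274512737989426, 0.08316183090209961), 70.06734466552734))
yellow 984 z 0.0334 [0.4183 0.2271]
orange 107 z 0.0326 [0.6796 0.2001]
red 795 z 0.0334 [0.5528 0.0622]
bench z -0.0005520388076213911
```

Side and wrist agree on y ≈ 0.191. The top camera is about 5 mm off. A second wrist view after a quarter turn about the tool axis will cancel the hand-eye error. Joint 6 then still has room for the cap turn.

>>> {"api": "apply_moves", "payload": {
  "hand": [1,1,1,1,1,1,1,1,1,1,1,1],
  "delta_pos": [
    [0.5,0,0],
    [0.5,0,0],
    [0.5,0,0],
    [0,0,0],
    [0,0,0],
    [0,0,0],
    [0,0,0],
    [0,0,0],
    [0,0,0],
    [0,0,0],
    [0,0,0],
    [0,0,0]
  ],
  "spin": [-0.157,-0.157,-0.157,-0.157,-0.157,-0.157,-0.157,-0.157,-0.157,-0.158,0,0]
}}

```text
clock: 5.08
ee_pos: [0.5472, 0.1862, 0.2715]
tcp_rot: [0.0, 0.001, 1.0, 0.0]
wrist_force: [0.2, -0.4, 0.5]
opening: 0.0855
```

```bash
python3 - <<'E'
from h import *
from station import status, read_camera
s=status.get_state(); im,d=read_camera("wrist"); P=cloud("wrist",d,s); print({k:np.round(s[k],4).tolist() for k in("clock","joint_pos","ee_pos","tcp_rot","wrist_force")})
near=np.hypot(P[...,0]-.547,P[...,1]-.188); z=P[...,2]
p=[]
for zz,rr in((.168,.035),(.108,.065)):
    q=P[(abs(z-zz)<.005)&(near<rr)]; r=cv2.minAreaRect(q[:,:2].astype(np.float32)); c=cv2.minEnclosingCircle(q[:,:2].astype(np.float32)); print(np.median(q[:,2]),r,c); p.append(r[0])
def Rt(a): return np.array([[np.cos(a),np.sin(a)],[np.sin(a),-np.cos(a)]])
w,x,y,_=s["tcp_rot"]; a2=2*np.arctan2(y,x)
A=np.vstack([np.hstack([np.eye(2),Rt(np.pi/2)]),np.hstack([np.eye(2),Rt(a2)])])
for m1,m2 in(((.5457,.1918),p[0]),((.5461,.1920),p[1])): print("p,e",np.round(np.linalg.solve(A,np.r_[m1,m2]),4))
E
```

```text
{'clock': 5.075, 'joint_pos': [0.2003, 0.3566, -0.0449, 1.1691, -0.0, 0.2029], 'ee_pos': [0.5472, 0.1862, 0.2715], 'tcp_rot': [0.0001, 0.0013, 1.0, 0.0], 'wrist_force': [0.2436, -0.4356, 0.474]}
0.16733679030671708 ((0.5449053645133972, 0.19140112400054932), (0.04918930307030678, 0.04894571378827095), 44.97422409057617) ((0.5447570085525513, 0.19105111062526703), 0.025409739464521408)
0.10728214232745226 ((0.5453191995620728, 0.19176778197288513), (0.08325177431106567, 0.08278176188468933), 69.77049255371094) ((0.5449285507202148, 0.19200164079666138), 0.0554407462477684)
p,e [5.455e-01 1.912e-01 6.000e-04 2.000e-04]
p,e [5.458e-01 1.915e-01 5.000e-04 3.000e-04]
```

The cap is at (0.5457, 0.1914), and the hand-eye error is under 1 mm. I'll centre, descend to TCP z 0.137 and close.

>>> {"api": "apply_moves", "payload": {
  "hand": [1,1,1,1,1,1,1,1,1,1,1,1],
  "delta_pos": [
    [1.5,5.2,0],
    [0,0,12],
    [0,0,16],
    [0,0,20],
    [0,0,20],
    [0,0,20],
    [0,0,18],
    [0,0,14],
    [0,0,9],
    [0,0,5.5],
    [0,0,0],
    [0,0,0]
  ],
  "spin": [0,0,0,0,0,0,0,0,0,0,0,0]
}}

```text
clock: 6.62
ee_pos: [0.5462, 0.1921, 0.1374]
tcp_rot: [0.001, -0.0, 1.0, 0.0]
wrist_force: [-0.6, 0.6, -0.3]
opening: 0.0854
```

>>> {"api": "apply_moves", "payload": {
  "hand": [0.3,0.1,-1,-1,-1,-1,-1,-1],
  "delta_pos": [
    [0,0,0],
    [0,0,0],
    [0,0,0],
    [0,0,0],
    [0,0,0],
    [0,0,0],
    [0,0,0],
    [0,0,0]
  ],
  "spin": [0,0,0,0,0,0,0,0],
  "force": 60
}}

```text
clock: 7.62
ee_pos: [0.5461, 0.1915, 0.1372]
tcp_rot: [0.0, -0.0, 1.0, -0.0]
wrist_force: [-0.2, -4.3, 6.4]
opening: 0.0483
```

```bash
python3 - <<'E'
from station import status, read_camera
import cv2,numpy as np
s=status.get_state(); print({k:np.round(s[k],4).tolist() for k in("clock","joint_pos","ee_pos","tcp_rot","wrist_force","moment","opening")})
a,_=read_camera("side"); w,_=read_camera("wrist")
a=cv2.resize(a[150:310,170:350],None,fx=2.2,fy=2.2); w=cv2.resize(w,(400,300))
o=np.zeros((352,800,3),np.uint8); o[:a.shape[0],:396]=a; o[:300,400:]=w; cv2.imwrite("pics/g2.png",o)
E
```

```text
{'clock': 7.625, 'joint_pos': [0.2103, 0.455, -0.2525, 0.8627, -0.001, 0.2102], 'ee_pos': [0.5461, 0.1915, 0.1372], 'tcp_rot': [0.0004, -0.0, 1.0, -0.0004], 'wrist_force': [-0.2226, -4.315, 6.3931], 'moment': [-0.7433, 0.1443, 0.0507], 'opening': 0.0483}
```

View pics/g2.png

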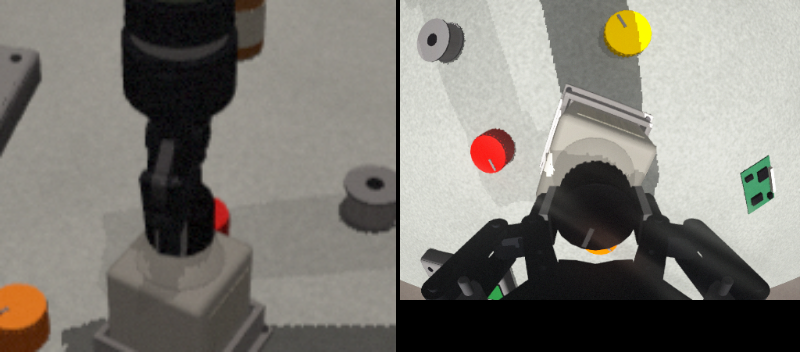

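The jaws hold the cap across its diameter, opening 48 mm. The swing of the closing pads has already pressed it a little, with 6.4 N upward on the tool. I'll press further in steps and watch the force.

>>> {"api": "apply_moves", "payload": {
  "hand": [-1,-1,-1,-1],
  "delta_pos": [
    [0,0,1],
    [0,0,1],
    [0,0,0],
    [0,0,0]
  ],
  "spin": [0,0,0,0]
}}

```text
clock: 8.22
ee_pos: [0.5462, 0.1915, 0.1353]
tcp_rot: [0.0, -0.0, 1.0, -0.0]
wrist_force: [-0.1, -2.6, 7.3]
opening: 0.0484
```

```bash
cat > chk.py <<'E'
from h import *
from station import status, read_camera
s=status.get_state(); im,d=read_camera("wrist"); P=cloud("wrist",d,s); z=P[...,2]
print({k:np.round(s[k],4).tolist() for k in("clock","ee_pos","tcp_rot","wrist_force","opening")})
near=np.hypot(P[...,0]-.5457,P[...,1]-.1914)
# top face: near axis, height over the bottle's flat top
q=z[(near<.018)&(z>.14)]; f=z[(abs(z-.108)<.004)&(near<.06)&(near>.04)]
print("cap top %.4f (sd %.4f n %d) flat %.4f -> diff %.4f (locked 0.0600)"%(np.median(q),q.std(),len(q),np.median(f),np.median(q)-np.median(f)))
E
python3 chk.py
```

```text
{'clock': 8.225, 'ee_pos': [0.5462, 0.1915, 0.1353], 'tcp_rot': [0.0005, -0.0001, 1.0, -0.0004], 'wrist_force': [-0.1167, -2.6, 7.2882], 'opening': 0.0484}
cap top 0.2075 (sd 0.0270 n 7817) flat 0.1067 -> diff 0.1008 (locked 0.0600)
```

```bash
sed -i 's/(near<.018)&(z>.14)/(near<.02)\&(abs(z-.164)<.008)/' chk.py; python3 chk.py
```

```text
{'clock': 8.275, 'ee_pos': [0.5461, 0.1915, 0.1352], 'tcp_rot': [0.0004, -0.0, 1.0, -0.0004], 'wrist_force': [-0.9329, -4.6711, 6.5494], 'opening': 0.0488}
cap top 0.1651 (sd 0.0006 n 4754) flat 0.1066 -> diff 0.0585 (locked 0.0600)
```

>>> {"api": "apply_moves", "payload": {
  "hand": [-1,-1,-1,-1,-1,-1],
  "delta_pos": [
    [0,0,1],
    [0,0,1],
    [0,0,1],
    [0,0,0.5],
    [0,0,0],
    [0,0,0]
  ],
  "spin": [0,0,0,0,0,0]
}}

```text
clock: 9.07
ee_pos: [0.5463, 0.1916, 0.1323]
tcp_rot: [0.001, -0.0, 1.0, -0.0]
wrist_force: [-2.5, -4.2, 9.2]
opening: 0.0483
```

```bash
python3 chk.py
```

```text
{'clock': 9.075, 'ee_pos': [0.5463, 0.1916, 0.1323], 'tcp_rot': [0.0007, -0.0001, 1.0, -0.0004], 'wrist_force': [-2.5335, -4.2294, 9.2325], 'opening': 0.0483}
cap top 0.1622 (sd 0.0006 n 4758) flat 0.1066 -> diff 0.0556 (locked 0.0600)
```

>>> {"api": "apply_moves", "payload": {
  "hand": [-1,-1,-1,-1,-1,-1],
  "delta_pos": [
    [0,0,0.6],
    [0,0,0],
    [0,0,0],
    [0,0,0],
    [0,0,0],
    [0,0,0]
  ],
  "spin": [0,-0.06,-0.08,-0.08,0,0]
}}

```text
clock: 9.88
ee_pos: [0.5459, 0.1922, 0.1317]
tcp_rot: [0.0, -0.11, 0.994, 0.0]
wrist_force: [-2.5, -2.5, 9.6]
opening: 0.0483
```

```bash
cat >> chk.py <<'E'
print("moment",np.round(s["moment"],3),"yaw %.4f"%(2*np.arctan2(s["tcp_rot"][2],s["tcp_rot"][1])))
# pointer mark on cap: light pixels on top face
g=im.max(2); k=(near<.021)&(abs(z-np.median(q))<.003); t=k&(g>np.median(g[k])+25)
if t.sum()>5:
    c=P[k][:,:2].mean(0); m=P[t][:,:2].mean(0)-c; print("mark n",t.sum(),"world angle %.3f"%np.arctan2(m[1],m[0]),np.round(m,4))
cv2.imwrite("pics/w_last.png",im)
E
python3 chk.py
```

```text
{'clock': 9.875, 'ee_pos': [0.5459, 0.1922, 0.1317], 'tcp_rot': [0.0004, -0.1101, 0.9939, 0.0003], 'wrist_force': [-2.5257, -2.5166, 9.5927], 'opening': 0.0483}
cap top 0.1616 (sd 0.0006 n 4774) flat 0.1067 -> diff 0.0549 (locked 0.0600)
moment [-0.463  0.55  -0.008] yaw 3.3623
mark n 205 world angle 0.160 [0.0143 0.0023]
```

No resisting moment shows up, and the cap's mark turns with the gripper. I'll turn the remaining 0.86 rad.

>>> {"api": "apply_moves", "payload": {
  "hand": [-1,-1,-1,-1,-1,-1,-1,-1,-1,-1,-1,-1],
  "delta_pos": [
    [0,0,0],
    [0,0,0],
    [0,0,0],
    [0,0,0],
    [0,0,0],
    [0,0,0],
    [0,0,0],
    [0,0,0],
    [0,0,0],
    [0,0,0],
    [0,0,0],
    [0,0,0]
  ],
  "spin": [-0.086,-0.086,-0.086,-0.086,-0.086,-0.086,-0.086,-0.086,-0.086,-0.086,0,0]
}}

```text
clock: 11.42
ee_pos: [0.5461, 0.1921, 0.1317]
tcp_rot: [0.001, -0.514, 0.858, -0.0]
wrist_force: [-2.0, -2.3, 9.7]
opening: 0.0486
```

```bash
python3 chk.py; python3 - <<'E'
from h import *
im=cv2.imread("pics/top0.png"); d=np.load("pics/top0.npy"); P=cloud("top",d); z=P[...,2]
k=(abs(z-.1687)<.004)&(np.hypot(P[...,0]-.547,P[...,1]-.1862)<.021); g=im.max(2); t=k&(g>np.median(g[k])+25)
m=P[t][:,:2].mean(0)-P[k][:,:2].mean(0); print("start mark",t.sum(),np.arctan2(m[1],m[0]),m)
E
```

```text
{'clock': 11.425, 'ee_pos': [0.5461, 0.1921, 0.1317], 'tcp_rot': [0.0006, -0.5144, 0.8576, -0.0001], 'wrist_force': [-1.9928, -2.2906, 9.7135], 'opening': 0.0486}
cap top 0.1616 (sd 0.0006 n 4836) flat 0.1067 -> diff 0.0550 (locked 0.0600)
moment [-0.54   0.391 -0.013] yaw 4.2221
mark n 153 world angle 0.797 [0.0103 0.0105]
start mark 17 -0.27854863974375604 [ 0.01218476 -0.00348464]
```

The mark's total turn is 1.076 rad, as wanted, but the mid reading was odd. I'll check for slip by comparing the mark in the gripper's view before and after.

```bash
python3 - <<'E'
import cv2,numpy as np
a=cv2.imread("pics/g2.png")[:300,400:]; b=cv2.resize(cv2.imread("pics/w_last.png"),(400,300))
c=[cv2.convertScaleAbs(cv2.resize(i[140:270,120:270],None,fx=2.6,fy=2.6),alpha=1.8) for i in(a,b)]
cv2.imwrite("pics/cmp.png",np.hstack(c))
E
```

```text
(no output)
```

View pics/cmp.png

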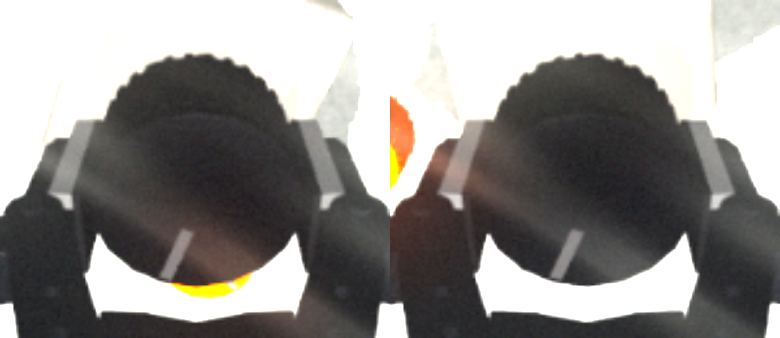

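The mark sits at the same place in both views, about (177,253), so there was no slip and the cap turned 62°. Now I'll lift straight up about 94 mm, slowly at first.

>>> {"api": "apply_moves", "payload": {
  "hand": [-1,-1,-1,-1,-1,-1,-1,-1,-1],
  "delta_pos": [
    [0,0,-2],
    [0,0,-2],
    [0,0,-3],
    [0,0,-3],
    [0,0,-3],
    [0,0,-3],
    [0,0,-4],
    [0,0,0],
    [0,0,0]
  ],
  "spin": [0,0,0,0,0,0,0,0,0]
}}

```text
clock: 12.6
ee_pos: [0.5458, 0.1922, 0.1508]
tcp_rot: [0.0, -0.514, 0.858, 0.0]
wrist_force: [0.1, -0.2, -0.1]
opening: 0.0482
```

>>> {"api": "apply_moves", "payload": {
  "hand": [-1,-1,-1,-1,-1,-1,-1,-1,-1,-1,-1,-1],
  "delta_pos": [
    [0,0,-5],
    [0,0,-8],
    [0,0,-10],
    [0,0,-12],
    [0,0,-12],
    [0,0,-12],
    [0,0,-9],
    [0,0,-6],
    [0,0,0],
    [0,0,0],
    [0,0,0],
    [0,0,0]
  ],
  "spin": [0,0,0,0,0,0,0,0,0,0,0,0]
}}

```text
clock: 14.1
ee_pos: [0.5456, 0.1919, 0.2244]
tcp_rot: [-0.0, -0.514, 0.858, 0.0]
wrist_force: [0.7, -0.2, -0.5]
opening: 0.0485
```

```bash
python3 - <<'E'
from h import *
from station import status, read_camera
s=status.get_state(); print({k:np.round(s[k],4).tolist() for k in("clock","joint_velocities","ee_pos","tcp_rot","wrist_force","opening")})
w,d=read_camera("wrist"); P=cloud("wrist",d,s); z=P[...,2]; near=np.hypot(P[...,0]-.5457,P[...,1]-.1914)
k=(near<.02)&(abs(z-.255)<.012); q=P[k]; A=np.c_[q[:,:2]-q[:,:2].mean(0),np.ones(len(q))]; f=np.linalg.lstsq(A,q[:,2],rcond=None)[0]
kk=(near<.04)&(abs(z-f[2])<.004); print("cap top",f[2],"tilt deg",np.degrees(f[:2]),"underside gap over mouth",f[2]-.034-.147, "centre",cv2.minEnclosingCircle(P[kk][:,:2].astype(np.float32)))
a,_=read_camera("side"); t,_=read_camera("top")
a=cv2.resize(a[100:330,160:420],(400,354)); w=cv2.resize(w,(400,300)); o=np.zeros((600,800,3),np.uint8)
o[:354,:400]=a; o[:300,400:]=w; o[300:600,400:]=cv2.resize(t,(400,300)); cv2.imwrite("pics/end.png",o)
t0=cv2.imread("pics/top0.png"); dd=cv2.absdiff(t,t0).max(2)
for n,(x,y) in dict(meter=(278,110),spool=(255,292),jar=(372,211)).items(): print(n,"changed px",int((dd[y-35:y+35,x-45:x+45]>60).sum()))
E
```

```text
{'clock': 14.1, 'joint_velocities': [0.0002, -0.002, 0.0037, 0.0008, -0.0003, -0.0018], 'ee_pos': [0.5456, 0.1919, 0.2244], 'tcp_rot': [-0.0003, -0.5143, 0.8576, 0.0001], 'wrist_force': [0.6535, -0.1785, -0.4894], 'opening': 0.0485}
cap top 0.25424796983053527 tilt deg [ 0.68911972 -0.16597876] underside gap over mouth 0.07324796983053528 centre ((0.5427467823028564, 0.18771043419837952), 0.038143984973430634)
meter changed px 0
spool changed px 189
jar changed px 0
```

View pics/end.png

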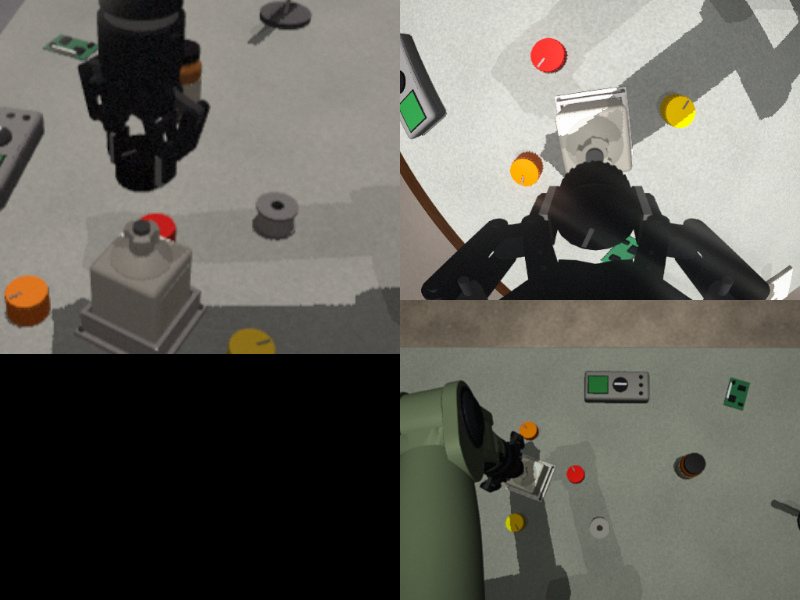

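The side view (left) shows the cap held level above the open neck at about (140,228). The spool's changed pixels come from the arm's shadow band, and the spool is where it was. The gap is about 73 mm and the arm is still, so I'll hand in.

```bash
python3 -c "
from station import job,status
print(job.job_done()); s=status.get_state(); print(s['clock'],s['ee_pos'],s['opening'])"
```

```text
the job is handed in; nothing more can be done
None
the job is handed in; nothing more can be done
```

The bottle is open: the gripper holds the cap still above the mouth, and the job was handed in at about 14 s of the 38 s allowed. I pressed the cap about 5 mm (9.7 N on the wrist), turned it 62° anticlockwise while pressed, and lifted it straight off. The gripper closed with 60 N on the cap.

**Final checks**
- **Gap and level:** the gap above the mouth is about 73 mm and the cap's tilt is about 0.7°. The grip opening stayed at 48.5 mm, and the tool is within about 1 mm of the measured cap axis.
- **Turn without slip:** the mark on the cap sat at the same place in the gripper's view before and after the turn.
- **Bystanders:** the top camera showed no change at the jar or the multimeter. At the spool 189 pixels changed; I put that down to the arm's shadow, since the spool looks to be in the same place.

**Readings that disagreed**
- **Cap position:** the top camera put the cap about 5 mm away in y from the side and wrist cameras. I used the wrist value, confirmed by a second view after a quarter turn.
- **Mark angle:** one reading midway through the turn was off, but the total came to 1.08 rad, as intended.
- **Final cap centre:** the last camera fit of the cap's outline picked up the fingers (38 mm radius), so I relied on the tool pose for centring.
- **After hand-in:** the state could not be read again once the job was handed in.

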